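# Shut the spice drawer and hold the pot carrier up off the granite

## Robot

A 6-joint arm with a two-finger parallel gripper is mounted at the origin on the work surface. World frame = base frame: x ahead of the robot, y to its left, z up, the work surface at z = 0. Lengths are in m, angles in rad, forces in N, time in s.
With the tool pointing down it reaches from about 0.375 to 0.975 m from the base axis. Payload 3.8 kg.
Tool frame: the origin (TCP) lies midway between the tips of the shut fingers; the grasp point (between the pads) lies 19 mm behind it; z points along the fingers, y is the direction in which the jaws open and shut (so a half turn about z gives the same grasp; the last joint's range is limited). The gripper opens to 85 mm and grips with 20 to 120 N. Pads are 22 mm wide; open, the fingers measure 114 mm over their backs; the gripper's body (76 mm by 85 mm) begins 54 mm behind the grasp point. The pads swing forward as they close: fully open they stand 13 mm farther back than shut.
Start: joints at [-1.189, 0.264, 1.604, -0, 1.274, -0.037], TCP at [0.274, -0.617, 0.231] pointing down, gripper open.
Joint ranges: [-2.63, 2.63], [-0.94, 2.18], [0.31, 2.57], [-1.31, 4.45], [0, 2.66], [-2.55, 2.55]. Speed limits (rad/s): [2.57, 2.57, 3.14, 3.14, 3.14, 3.14].

## Interface

Orientations are given as a rotation vector (axis times angle).
In Python, from workcell import readout, read_camera, camera_params, bot gives the robot as it stands.
- The arm moves only by the tool apply_moves, never from a script. Its argument "plan" is a list that holds one entry, the list of rows, each a list of 7 numbers: the shift along the tool's x, y, z each as a share of 1000 mm, from -1 to 1, then the turn, a rotation vector about the tool's x, y, z each as a share of pi rad, from -1 to 1, then the gripper command: -1 is fully open, 1 is shut, values between are in proportion. A call has exactly 8 rows; each row is the pose to reach, as a shift and turn from the pose commanded when the call began, along the tool's axes at that moment, turning the shorter way round; what a row does not reach only later rows make up. A row lasts 1/12 s, in which the tool goes at most 41.7 mm and 7.16 degrees, less where a joint would pass 70% of its speed; a pose out of reach is approached as far as the arm can. A call with a number of a shift or a turn outside -1 to 1 is refused whole. A call with a gripper value outside its range is refused whole. The fingers move at their own pace and stop on an object; "force" is the grip in N (left out, the last holds). Time passes only in rows, so rows that repeat a pose let the fingers close, or fill a call up. It gives the time, the measured TCP pose, the force and the opening at its end, in the units of the state.
- readout.read_state(): the state, without advancing time (a new reading comes with each control period).
- read_camera(name): name is "scene" or "side" or "wrist"; returns the picture (400x640x3 uint8, red, green, blue); there is no depth.
- camera_params(name): a dict with "fovy" (degrees; the focal length in pixels is half the picture's height over the tangent of half this angle, whatever the lens; pixels are square), "cx", "cy" (the principal point, pixels), "rvec" (rotation vector, rad) and "tvec" (3), from world to camera coordinates, as OpenCV has them; the wrist camera has in their place "hand_eye" (4x4, takes a point from camera to tool coordinates, whose origin is the TCP and whose axes are the flange's). Camera axes: x right, y down, z forward; pixel columns grow to the right and rows downward; lengths in m; the calibration is good to about 2 mm. A picture is of the moment at which its call begins: read the wrist's pose just before it. camera_params takes no time and is no camera call.
- bot.finish_job(): hands the job in, once; it reports no verdict.
The state is a dict: "time": time; "q": joint angles; "joint_vel": joint speeds; "joint_torque": joint torques, N m; "tool_pos": TCP position; "tcp_rot": TCP orientation; "wrist_force": force on the tool from outside, world axes, zero at the start; "torque": the same for the moment, N m; "width": opening from 0.0 (shut) to 1.0 (fully open).
Only numpy, scipy, OpenCV 4.12 (cv2) and the standard library are available. Lean on these libraries where they do the work, as an engineer would, in place of code of your own. Each camera call takes 0.05 s, during which the arm holds its last target.

## Task

I want to wipe this strip of the granite ledge: first push the open drawer fully home until it seats in its catch, then take the wire carrier with the three stacked spice pots by its wooden handle and lift it until its base is about 10 cm above the ledge. Keep it level with all three pots in it, hold it still in the air for at least three seconds, and finish while still holding it up like that; do not put it down or let go. Leave the plate, the heat diffuser and the teaspoon where they lie.

Things in the scene. Friction and masses are not known exactly. Their poses are not given: they have to be found in the camera images.
- drawer_unit: fixed low light-wood drawer unit on the ledge, 190 deep x 200 wide x 75 mm tall, with one drawer. Origin at ledge level below the middle of the carcass's front edge; +x points into the unit (the way the drawer closes), -x out of its open front, z up. It stands on the left or the right of the work area, slightly turned.
- drawer (a joint): how far the drawer is out, in m: 0 fully home, about 0.04 to 0.09 at the start, 0.11 at most. It slides with about 1 to 3 N and stays where it is left; over the last 10 mm a sprung ball catch resists with a few N more (about 5 N in all), lets go at about 4 mm and then holds the drawer at its hard stop at 0.
- drawer_front (a point): centre of the outer face of the drawer's flat green front (190 wide, from 6 to 70 mm above the ledge, 12 mm thick; the top 14 mm of its middle 60 mm is cut away as a finger notch). The point is 38 mm above the ledge, moves with the drawer, and has the unit's axes: pushing is along its +x.
- carrier: loose steel wire carrier with three pots in it, about 0.55 kg in all (varies): round base plate 80 mm across and 6 mm thick, four upright wires, a wire cross at 138 mm (topmost wire surface 141 mm) and a light wooden handle above. Origin at the centre of the underside of the base; z up along the stack, x along the handle. It stands on the ledge at the start.
- carrier_handle (a point): centre of the carrier's wooden handle bar, 170 mm above the carrier's underside, on its axis. The bar is 60 mm long along x, 16 mm wide along y (the width to grip), 20 mm tall (160 to 180 mm above the underside), on a thin 9 mm stem; free below it down to the wire cross 29 mm under this point. Axes as the carrier.
- pot_low_mid (a point): centre of the lowest, terracotta pot: lidded ceramic pot, 61 mm across, 42 mm tall, loose in the carrier; its centre lies 27 mm above the carrier's underside.
- pot_mid_mid (a point): centre of the middle, white pot, same size; 69 mm above the carrier's underside.
- pot_top_mid (a point): centre of the top, blue pot, same size; 111 mm above the carrier's underside.
- plate: bystander: loose white melamine plate, 150 mm across, 16 mm tall, origin at the centre of its underside.
- diffuser: bystander: loose perforated aluminium heat diffuser disc, 140 mm across, 6 mm thick, with a flat handle reaching 143 mm from the centre along its x; origin at the disc's centre, underside.
- teaspoon: bystander: loose steel teaspoon lying along its x, about 135 mm long, bowl at +x, at most 8 mm tall, between the unit and the carrier; origin on its underside near the middle.
Mind the look-alikes: they are no part of the job. What is shaped like the part that bears pot_mid_mid but green or red is not meant. Of the things shaped like the carrier, the steel one is meant.

How it is judged:
On the way, in this order (a step that is already met when the one before it is completed fails the run):
1. the drawer is seated at its catch (value of joint drawer below 0.004 m), for 0.2 s.
2. with the drawer shut, the carrier is held in the fingers 60 to 170 mm clear of the ledge, level and still, for three seconds (height (world z) of carrier between 0.06 and 0.17 m and angle between carrier's own z axis and vertical below 0.1 rad and linear speed of carrier below 0.03 m/s and angular speed of carrier below 0.2 rad/s and contact force between the fingers and carrier above 1 N and contact force between carrier and plate below 0.1 N and contact force between carrier and diffuser below 0.1 N and contact force between carrier and teaspoon below 0.1 N and contact force between carrier and drawer_unit below 0.1 N and value of joint drawer below 0.004 m), for 2.8 s.
At the end, for the whole second after the job is handed in: Drawer out by under 4 mm; carrier gripped, underside 60 to 170 mm above the ledge, tilt under 0.1 rad, slower than 30 mm/s and 0.2 rad/s, touching nothing but the fingers and its pots; pots in their tiers (8 mm in height, 30 mm sideways); plate, diffuser, teaspoon moved under 30 mm (all of step 2 and z of pot_low_mid in the frame of carrier between 0.019 and 0.035 m and horizontal distance between each of pot_low_mid, pot_mid_mid, pot_top_mid and carrier below 0.03 m and z of pot_mid_mid in the frame of carrier between 0.061 and 0.077 m and z of pot_top_mid in the frame of carrier between 0.103 and 0.119 m and distance of each of plate, diffuser, teaspoon from where it was at the start of the episode below 0.03 m); the arm keeps its last pose, push and grip.
It fails at once if the carrier is tipped by more than 0.26 rad (angle between carrier's own z axis and vertical above 0.26 rad).
It fails at once if the plate is shifted by more than 30 mm (distance of plate from where it was at the start of the episode above 0.03 m).
It fails at once if the diffuser is shifted by more than 30 mm (distance of diffuser from where it was at the start of the episode above 0.03 m).
It fails at once if the teaspoon is shifted by more than 30 mm (distance of teaspoon from where it was at the start of the episode above 0.03 m).
It also fails if it takes over 51 s, if anything falls off the work surface, if the arm or the gripper's body presses on something with over 40 N, if the wrist force passes 120 N, or if a joint passes its speed limit or range.

## Working session

There is one attempt and no reset: what is moved stays moved. The work goes in short steps, Python scripts to look and compute and a tool call to move; the robot and the scene stay as the last step left them, time stands still between calls to the robot, and variables do not carry over. Pictures are saved under pics/ and viewed, and the job is handed in when it is done.

Besides the shell and the picture viewer there is one more tool, called in YAML: its name, and indented under it one key for each argument. apply_moves: Moves the arm, as the interface text tells. Shift numbers are shares of 1000 mm and turn numbers shares of pi rad, none past 1 either way. Its arguments: {"type":"object","properties":{"plan":{"type":"array","items":{"type":"array","items":{"type":"array","items":{"type":"number","minimum":-1,"maximum":1}}}},"force":{"type":"number"}},"required":["plan"]}

```bash
mkdir -p pics; ls
cat > h.py <<'E'
import numpy as np,cv2
from workcell import readout, read_camera, camera_params, bot
def save(n,im): cv2.imwrite('pics/'+n+'.png',im[:,:,::-1])
def K(p):
    f=200/np.tan(np.radians(p['fovy'])/2); return f,p['cx'],p['cy']
E
python3 - <<'E'
from h import *
print(readout.read_state())
for n in ['scene','side','wrist']:
    print(n,camera_params(n))
    im=read_camera(n); np.save(n+'.npy',im); save(n+'0',im)
E
```

```text
pics
{'time': 0.0, 'q': array([-1.18891050e+00,  2.64700002e-01,  1.60537601e+00,  1.24478201e-05,
        1.27367631e+00, -3.68822329e-02]), 'joint_vel': array([ 0.00074032,  0.00062088,  0.00102739, -0.00138076,  0.00011681,
        0.00091447]), 'joint_torque': array([-3.78513350e-04, -5.15109944e+01, -3.67315722e+01, -5.50048535e-04,
        1.29258778e-02,  1.91688849e-05]), 'tool_pos': array([ 0.27422246, -0.61599701,  0.22999674]), 'tcp_rot': array([-3.07089555e+00, -6.52555066e-01,  5.63502213e-04]), 'wrist_force': array([0.30778855, 0.15355802, 0.06263107]), 'torque': array([ 0.06537843, -0.01102576, -0.0144513 ]), 'width': 0.9985518221179996}
scene {'fovy': 47.125661226604045, 'cx': 315.99224562801004, 'cy': 205.99413239285315, 'rvec': array([ 2.01118454,  1.01425241, -0.48416906]), 'tvec': array([-0.3185737 , -0.16164442,  1.62845278])}
side {'fovy': 50.450931940619576, 'cx': 309.4674449380809, 'cy': 210.26046265430855, 'rvec': array([ 0.78463707, -2.55876479,  1.15006502]), 'tvec': array([0.44735087, 0.27468754, 1.09523073])}
wrist {'fovy': 67.69675368740572, 'cx': 317.88877411506417, 'cy': 201.74147766091724, 'hand_eye': array([[ 7.78074955e-04, -9.55206400e-01, -2.95939399e-01,
         7.54048861e-02],
       [ 9.99999660e-01,  6.62414132e-04,  4.91088626e-04,
         5.74508010e-04],
       [-2.73056558e-04, -2.95939681e-01,  9.55206591e-01,
        -1.44089280e-01],
       [ 0.00000000e+00,  0.00000000e+00,  0.00000000e+00,
         1.00000000e+00]])}
```

View pics/scene0.png

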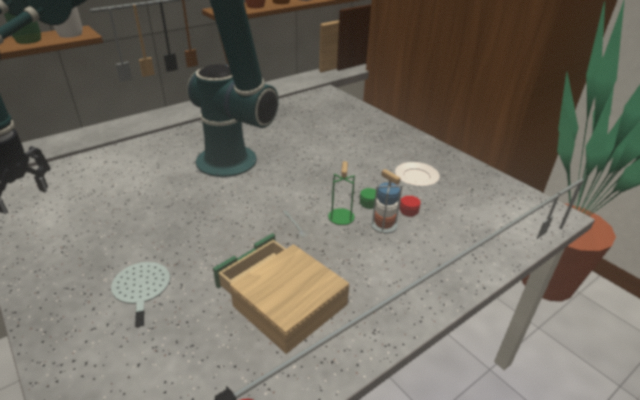

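View pics/side0.png

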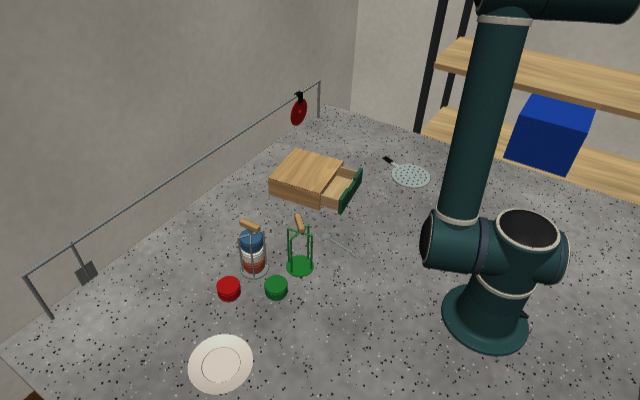

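View pics/wrist0.png

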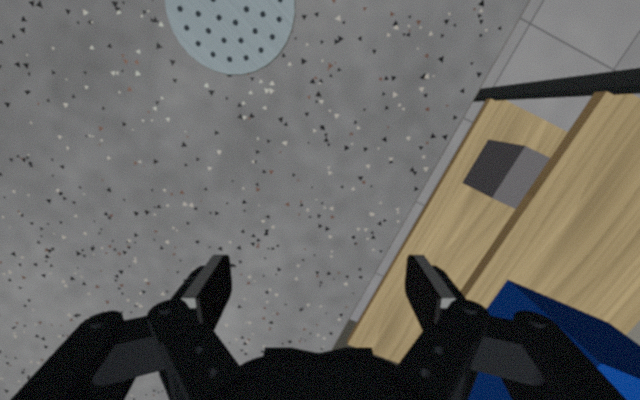

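Scene view: the drawer unit is at (290,295) with its green front at (245,260). The diffuser is at (140,283) and the plate at (417,174). There are two carrier shapes: an empty green one at (342,200) and a steel one with blue, white and terracotta pots at (386,205). The loose red pot (410,205) and green pot (369,198) are decoys. The steel carrier fits the description, so I'll check it in enlarged crops.

Run:
```python
from h import *
a=np.load('scene.npy');b=np.load('side.npy')
def z(im,x0,y0,w,h): return cv2.resize(im[y0:y0+h,x0:x0+w],None,fx=5,fy=5,interpolation=cv2.INTER_CUBIC)
save('c1',z(a,310,145,140,100)); save('c2',z(b,205,200,150,115)); save('c3',z(b,260,135,150,100)); save('c4',z(a,200,225,160,120))
```

```text
(no output)
```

View pics/c1.png

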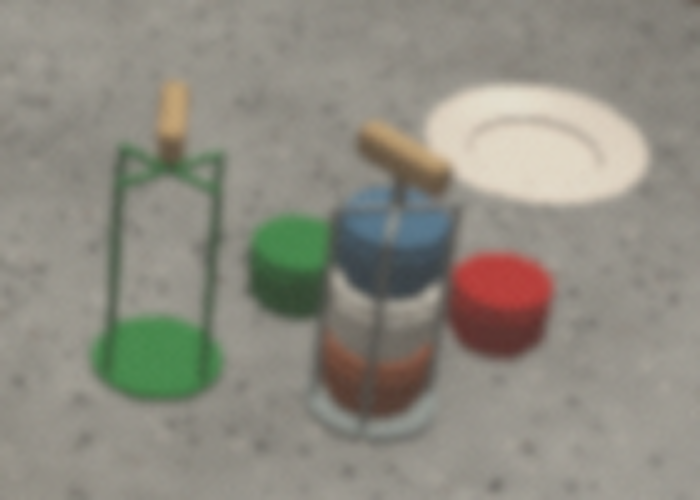

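View pics/c2.png

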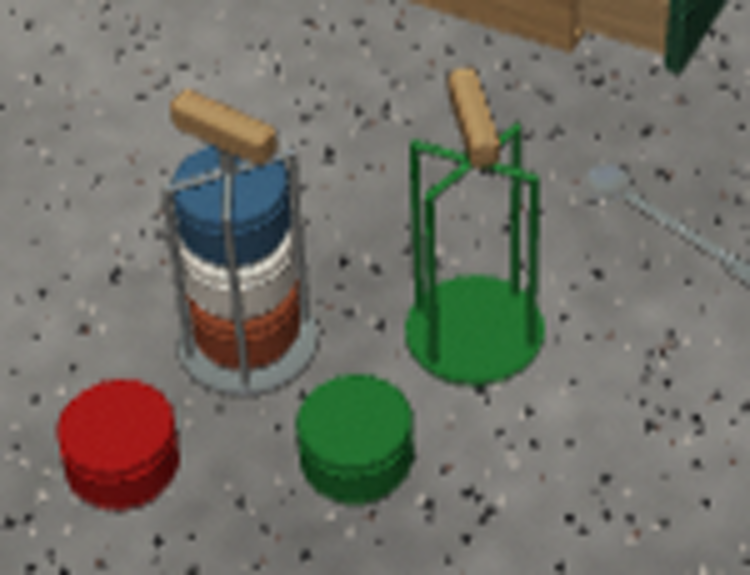

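View pics/c3.png

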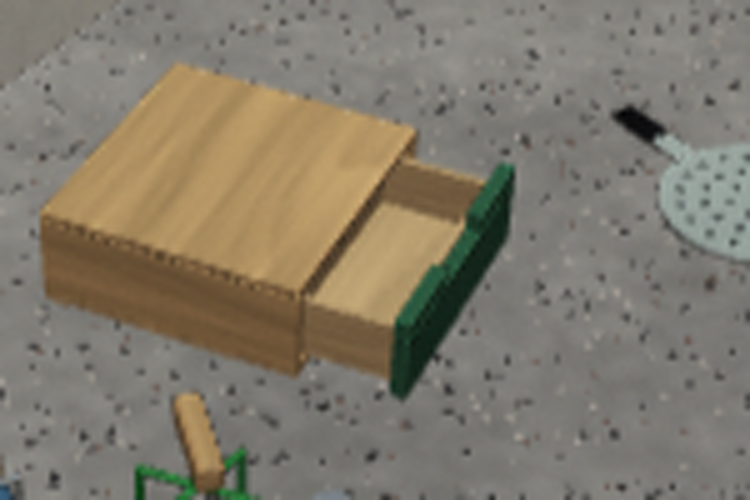

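View pics/c4.png

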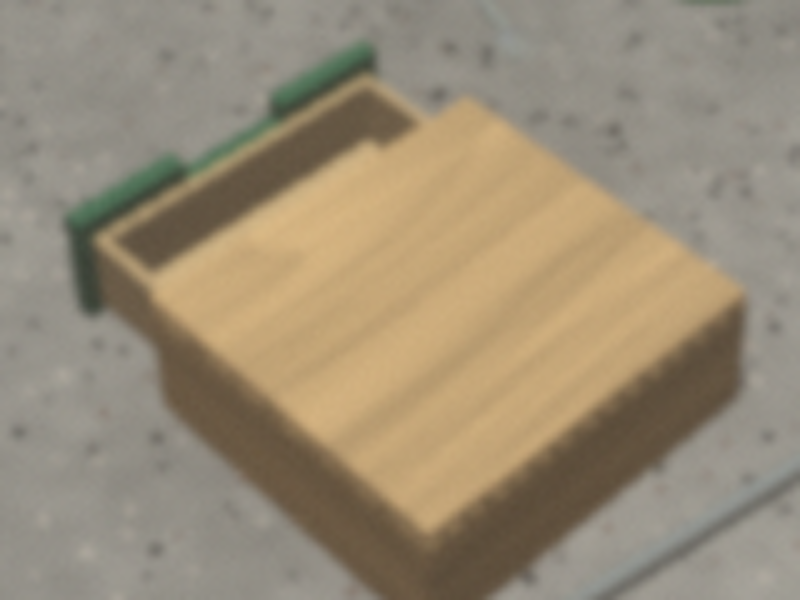

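The crops confirm it. The steel carrier holds the blue, white and terracotta pots. The green wire carrier is empty, and the green and red pots stand loose. Next I'll measure the points.

```bash
cat >> h.py <<'E'
def ray(n,uv):
    p=camera_params(n);f,cx,cy=K(p)
    R,_=cv2.Rodrigues(p['rvec']); 
    d=R.T@np.array([(uv[0]-cx)/f,(uv[1]-cy)/f,1.]); return -R.T@p['tvec'],d
def onz(n,uv,z):
    o,d=ray(n,uv); return o+d*(z-o[2])/d[2]
def tri(r1,r2):
    A=[];b=[]
    for o,d in (r1,r2):
        d=d/np.linalg.norm(d);M=np.eye(3)-np.outer(d,d);A.append(M);b.append(M@o)
    x=np.linalg.lstsq(np.vstack(A),np.hstack(b),rcond=None)[0]
    return x,[np.linalg.norm(A[i]@x-b[i]) for i in range(2)]
def proj(n,P):
    p=camera_params(n);f,cx,cy=K(p)
    return cv2.projectPoints(np.atleast_2d(P).astype(float),p['rvec'],p['tvec'],np.array([[f,0,cx],[0,f,cy],[0,0,1.]]),None)[0][:,0]
E
python3 - <<'E'
from h import *
np.set_printoptions(precision=4,suppress=True)
def S(c,x0,y0): return np.array([(c[0]+.5)/5-.5+x0,(c[1]+.5)/5-.5+y0])
for nm,n,o,z,L in [('unit','scene',(200,225),.075,[(153,293),(467,97),(745,293),(428,530)]),('unit','side',(260,135),.075,[(415,130),(303,298),(45,215),(180,65)]),
 ('front','scene',(200,225),.07,[(67,222),(357,40)]),('front','side',(260,135),.07,[(515,170),(412,325)]),
 ('spoon','side',(205,200),.004,[(592,175),(745,272)]),('diff','side',(260,135),.006,[(615,112)])]:
    print(nm,n); print(np.array([onz(n,S(c,*o),z) for c in L]))
# handle
ts=[S((362,138),310,145),S((448,172),310,145)]; ss=[S((176,106),205,200),S((270,145),205,200)]
# handle centre, top-level ends; centre
hc=tri(ray('scene',S((405,158),310,145)),ray('side',S((223,127),205,200)));print('handle',hc)
print('ends',[tri(ray('scene',a),ray('side',b)) for a,b in [(ts[0],ss[0]),(ts[1],ss[1]),(ts[0],ss[1])]])
print('base',onz('scene',S((374,402),310,145),.006),onz('side',S((248,345),205,200),.006))
print('green handle',tri(ray('scene',S((173,120),310,145)),ray('side',S((473,117),205,200))))
a=np.load('scene.npy');b=np.load('side.npy')
for n,uv in [('scene',(417,174)),('side',(221,363))]: print('plate',onz(n,uv,.012))
print('pots',onz('side',S((118,425),205,200),.042),onz('side',S((355,415),205,200),.042))
print('greenbase',onz('side',S((475,328),205,200),.006))
print('diffc',onz('side',(411,175),.006),onz('scene',(141,282),.006))
E
```

```text
unit scene
[[ 0.604  -0.3054  0.075 ]
 [ 0.5765 -0.1114  0.075 ]
 [ 0.7635 -0.0853  0.075 ]
 [ 0.7889 -0.2784  0.075 ]]
unit side
[[ 0.6014 -0.2998  0.075 ]
 [ 0.5665 -0.1012  0.075 ]
 [ 0.7532 -0.0768  0.075 ]
 [ 0.7827 -0.273   0.075 ]]
front scene
[[ 0.5346 -0.3141  0.07  ]
 [ 0.5009 -0.1293  0.07  ]]
front side
[[ 0.5244 -0.3043  0.07  ]
 [ 0.4991 -0.1228  0.07  ]]
spoon side
[[ 0.4988 -0.0155  0.004 ]
 [ 0.3814  0.0015  0.004 ]]
diff side
[[ 0.5342 -0.4944  0.006 ]]
handle (array([0.5907, 0.2048, 0.169 ]), [np.float64(0.0001795954084777174), np.float64(0.00017959540847769734)])
ends [(array([0.5928, 0.201 , 0.1825]), [np.float64(0.023733835109849694), np.float64(0.023733835109849926)]), (array([0.5874, 0.2092, 0.1594]), [np.float64(0.023558868480514798), np.float64(0.023558868480515565)]), (array([0.5621, 0.2006, 0.1686]), [np.float64(0.0008541820560920705), np.float64(0.0008541820560916749)])]
base [0.5988 0.198  0.006 ] [0.5854 0.2106 0.006 ]
green handle (array([0.4881, 0.1256, 0.1695]), [np.float64(0.0005635037144431372), np.float64(0.0005635037144428329)])
plate [0.4679 0.4763 0.012 ]
plate [0.4646 0.4774 0.012 ]
pots [0.5851 0.3134 0.042 ] [0.4867 0.2383 0.042 ]
greenbase [0.4867 0.1279 0.006 ]
diffc [ 0.3984 -0.4504  0.006 ] [ 0.4084 -0.4553  0.006 ]
```

```bash
cat >> h.py <<'E'
from scipy.spatial.transform import Rotation as Ro
np.set_printoptions(precision=4,suppress=True)
def plan(pos,yaw):
    "tool down, tool x at world angle yaw(deg)"
    s=readout.read_state();R0=Ro.from_rotvec(s['tcp_rot'])
    a=np.radians(yaw);x=np.array([np.cos(a),np.sin(a),0]);z=np.array([0,0,-1.])
    R1=Ro.from_matrix(np.c_[x,np.cross(z,x),z])
    print('now',s['time'],s['tool_pos'],'yaw',np.degrees(np.arctan2(*R0.as_matrix()[1::-1,0])),'F',s['wrist_force'],'w',s['width'])
    print('shift',R0.inv().apply(np.array(pos)-s['tool_pos']),'turn',(R0.inv()*R1).as_rotvec()/np.pi)
E
python3 - <<'E'
from h import *
plan([.44,-.228,.14],8)
E
```

```text
now 0.15 [ 0.2743 -0.6161  0.2302] yaw 23.997718897173147 F [ 0.1617 -0.5037  0.332 ] w 1.0010645033874834
shift [ 0.3092 -0.287   0.0908] turn [-0.0006  0.0001  0.0889]
```

apply_moves:
  plan:
    - [[0.309, -0.287, 0.09, 0, 0, 0.089, 1], [0.309, -0.287, 0.09, 0, 0, 0.089, 1], [0.309, -0.287, 0.09, 0, 0, 0.089, 1], [0.309, -0.287, 0.09, 0, 0, 0.089, 1], [0.309, -0.287, 0.09, 0, 0, 0.089, 1], [0.309, -0.287, 0.09, 0, 0, 0.089, 1], [0.309, -0.287, 0.09, 0, 0, 0.089, 1], [0.309, -0.287, 0.09, 0, 0, 0.089, 1]]
  force: 40

```text
time: 0.82
tool_pos: [0.4026, -0.3149, 0.1612]
tcp_rot: [-3.134, -0.218, -0.0]
wrist_force: [0.4, 0.1, 0.6]
width: -0.001
```

Run:
```python
from h import *
plan([.44,-.228,.14],8)
```

```text
now 0.8167 [ 0.4026 -0.3149  0.1612] yaw 7.945054848907686 F [0.3988 0.0766 0.55  ] w -0.0013576585259724458
shift [ 0.049  -0.0809  0.0212] turn [-0.     -0.     -0.0003]
```

apply_moves:
  plan:
    - [[0.049, -0.081, 0.021, 0, 0, 0, 1], [0.049, -0.081, 0.021, 0, 0, 0, 1], [0.049, -0.081, 0.021, 0, 0, 0, 1], [0.049, -0.081, 0.06, 0, 0, 0, 1], [0.049, -0.081, 0.1, 0, 0, 0, 1], [0.049, -0.081, 0.13, 0, 0, 0, 1], [0.049, -0.081, 0.13, 0, 0, 0, 1], [0.049, -0.081, 0.13, 0, 0, 0, 1]]

```text
time: 1.48
tool_pos: [0.4378, -0.2286, 0.03]
tcp_rot: [-3.131, -0.218, 0.007]
wrist_force: [0.5, -0.3, 1.6]
width: -0.001
```

Run:
```python
from h import *
plan([.57,-.209,.03],8)
a=read_camera('side');save('s1',a[100:300,200:520].repeat(2,0).repeat(2,1))
save('w1',read_camera('wrist'))
```

```text
now 1.4833 [ 0.4378 -0.2286  0.03  ] yaw 7.982990335251292 F [ 0.4606 -0.2816  1.6205] w -0.0009796634589995243
shift [ 0.1336 -0.0011 -0.0005] turn [-0.0011  0.0013 -0.0001]
```

View pics/s1.png

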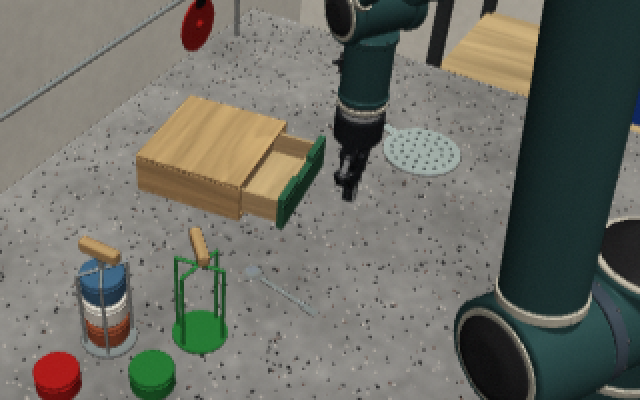

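View pics/w1.png

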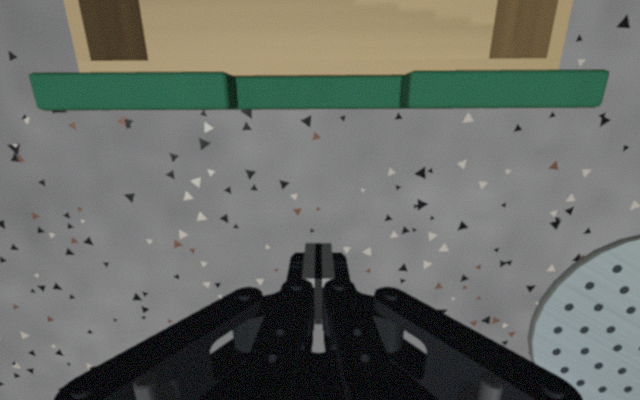

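The wrist view shows the green front level at rows 72–108, with its notch (232–405) centred ahead of the closed fingertips (318,260). The push is lined up.

apply_moves:
  plan:
    - [[0.02, 0, 0, 0, 0, 0, 1], [0.04, 0, 0, 0, 0, 0, 1], [0.055, 0, 0, 0, 0, 0, 1], [0.07, 0, 0, 0, 0, 0, 1], [0.08, 0, 0, 0, 0, 0, 1], [0.09, 0, 0, 0, 0, 0, 1], [0.1, 0, 0, 0, 0, 0, 1], [0.11, 0, 0, 0, 0, 0, 1]]

```text
time: 2.25
tool_pos: [0.5497, -0.2149, 0.0328]
tcp_rot: [3.133, 0.218, 0.002]
wrist_force: [-0.5, -0.4, 1.1]
width: -0.0
```

apply_moves:
  plan:
    - [[0.004, 0, 0, 0, 0, 0, 1], [0.007, 0, 0, 0, 0, 0, 1], [0.01, 0, 0, 0, 0, 0, 1], [0.012, 0, 0, 0, 0, 0, 1], [0.014, 0, 0, 0, 0, 0, 1], [0.016, 0, 0, 0, 0, 0, 1], [0.016, 0, 0, 0, 0, 0, 1], [0.016, 0, 0, 0, 0, 0, 1]]

```text
time: 2.92
tool_pos: [0.5646, -0.2122, 0.0315]
tcp_rot: [-3.134, -0.218, -0.001]
wrist_force: [0.4, 0.6, -0.4]
width: 0.003
```

Run:
```python
from h import *
plan([.57,-.209,.03],8)
a=read_camera('side');save('s2',a[120:220,240:400].repeat(4,0).repeat(4,1))
save('w2',read_camera('wrist'))
```

```text
now 2.9167 [ 0.5646 -0.2122  0.0315] yaw 7.957458345085332 F [ 0.4372  0.6262 -0.4222] w 0.002510528613572311
shift [ 0.0057 -0.0024  0.0015] turn [-0.0001 -0.0001 -0.0002]
```

View pics/s2.png

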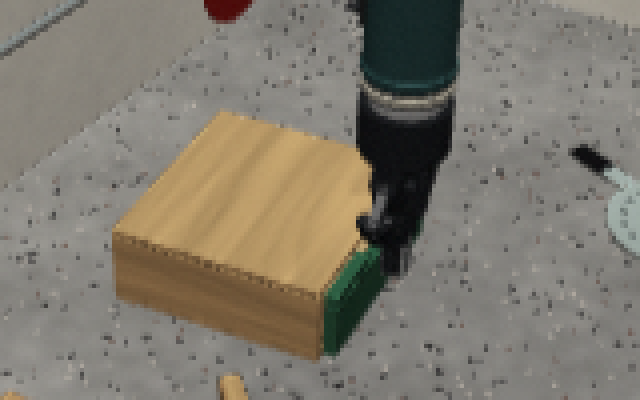

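View pics/w2.png

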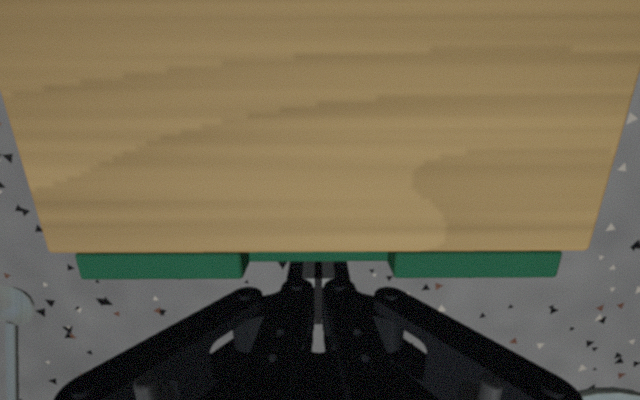

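The drawer looks shut, and the force is near zero, so the catch has probably pulled it in. I'll push on until I meet the hard stop.

apply_moves:
  plan:
    - [[0.001, 0, 0, 0, 0, 0, 1], [0.002, 0, 0, 0, 0, 0, 1], [0.003, 0, 0, 0, 0, 0, 1], [0.004, 0, 0, 0, 0, 0, 1], [0.004, 0, 0, 0, 0, 0, 1], [0.004, 0, 0, 0, 0, 0, 1], [0.004, 0, 0, 0, 0, 0, 1], [0.004, 0, 0, 0, 0, 0, 1]]

```text
time: 3.68
tool_pos: [0.5668, -0.2119, 0.0315]
tcp_rot: [-3.133, -0.219, 0.006]
wrist_force: [-7.4, -0.4, 3.9]
width: 0.001
```

apply_moves:
  plan:
    - [[0.001, 0, 0, 0, 0, 0, 1], [0.002, 0, 0, 0, 0, 0, 1], [0.003, 0, 0, 0, 0, 0, 1], [0.003, 0, 0, 0, 0, 0, 1], [0.003, 0, 0, 0, 0, 0, 1], [0.003, 0, 0, 0, 0, 0, 1], [0.003, 0, 0, 0, 0, 0, 1], [0.003, 0, 0, 0, 0, 0, 1]]

```text
time: 4.35
tool_pos: [0.5668, -0.2119, 0.0315]
tcp_rot: [-3.133, -0.22, 0.015]
wrist_force: [-15.5, -3.5, 11.5]
width: 0.004
```

Run:
```python
from h import *
plan([.57,-.209,.03],8)
save('w3',read_camera('wrist'))
```

```text
now 4.35 [ 0.5668 -0.2119  0.0315] yaw 8.02173702448002 F [-15.4792  -3.493   11.5418] w 0.00426237567530522
shift [ 0.0036 -0.0024  0.0015] turn [-0.0005  0.003   0.0001]
```

View pics/w3.png

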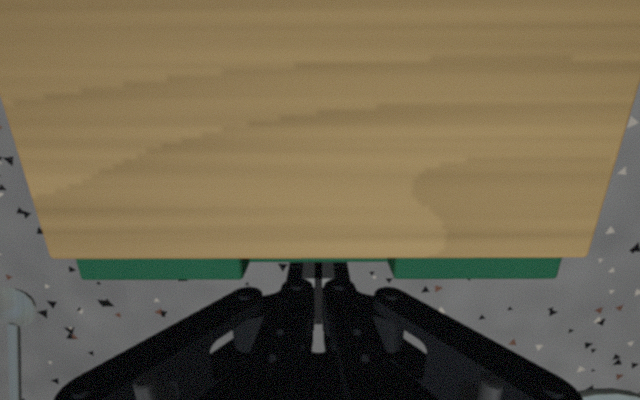

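The force rose to 15 N without any motion, so the drawer is at its hard stop and seated. Next I back off and rise.

apply_moves:
  plan:
    - [[-0.02, 0, 0, 0, 0, 0, 1], [-0.05, 0, 0, 0, 0, 0, 1], [-0.08, 0, -0.01, 0, 0, 0, 0], [-0.08, 0, -0.05, 0, 0, 0, -1], [-0.08, 0, -0.09, 0, 0, 0, -1], [-0.08, 0, -0.13, 0, 0, 0, -1], [-0.08, 0, -0.17, 0, 0, 0, -1], [-0.08, 0, -0.21, 0, 0, 0, -1]]

```text
time: 5.07
tool_pos: [0.4925, -0.2223, 0.244]
tcp_rot: [3.134, 0.218, 0.003]
wrist_force: [-0.2, -0.8, 0.7]
width: 0.847
```

Run:
```python
from h import *
def S(c,x0,y0): return np.array([(c[0]+.5)/5-.5+x0,(c[1]+.5)/5-.5+y0])
print(tri(ray('scene',S((448,172),310,145)),ray('side',S((176,106),205,200))))
a=read_camera('side');save('s4',a[120:220,240:400].repeat(4,0).repeat(4,1))
plan([.51,.193,.28],8)
```

```text
(array([0.6181, 0.2093, 0.1728]), [np.float64(9.266946111737835e-05), np.float64(9.266946111747597e-05)])
now 5.1167 [ 0.497  -0.2246  0.254 ] yaw 7.9766020238074 F [ 3.2887 -1.7354  5.5799] w 0.9238491606051586
shift [ 0.0712 -0.4115 -0.0287] turn [ 0.0028 -0.0044 -0.0001]
```

View pics/s4.png

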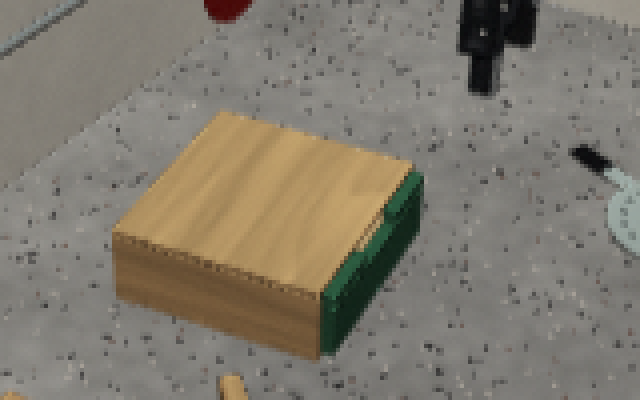

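The drawer stays shut after release. Both triangulated handle ends put the handle at about (0.590, 0.205), along a yaw of about 8.5°. Now I move over to a viewing pose.

apply_moves:
  plan:
    - [[0.01, -0.03, -0.03, 0, 0, 0, -1], [0.071, -0.411, -0.03, 0, 0, 0, -1], [0.071, -0.411, -0.03, 0, 0, 0, -1], [0.071, -0.411, -0.03, 0, 0, 0, -1], [0.071, -0.411, -0.03, 0, 0, 0, -1], [0.071, -0.411, -0.03, 0, 0, 0, -1], [0.071, -0.411, -0.03, 0, 0, 0, -1], [0.071, -0.411, -0.03, 0, 0, 0, -1]]

```text
time: 5.78
tool_pos: [0.5038, 0.1012, 0.2717]
tcp_rot: [-3.133, -0.218, -0.003]
wrist_force: [1.0, -0.5, 0.4]
width: 0.998
```

Run:
```python
from h import *
plan([.51,.193,.28],8.5)
```

```text
now 5.7833 [0.5038 0.1012 0.2717] yaw 7.973910508254662 F [ 1.03   -0.5101  0.4459] w 0.9984564327897089
shift [ 0.0189 -0.09   -0.0082] turn [-0.0001 -0.0007 -0.0029]
```

apply_moves:
  plan:
    - [[0.019, -0.09, -0.008, 0, 0, -0.003, -1], [0.019, -0.09, -0.008, 0, 0, -0.003, -1], [0.019, -0.09, -0.008, 0, 0, -0.003, -1], [0.019, -0.09, -0.008, 0, 0, -0.003, -1], [0.019, -0.09, -0.008, 0, 0, -0.003, -1], [0.019, -0.09, -0.008, 0, 0, -0.003, -1], [0.019, -0.09, -0.008, 0, 0, -0.003, -1], [0.019, -0.09, -0.008, 0, 0, -0.003, -1]]

```text
time: 6.45
tool_pos: [0.51, 0.1891, 0.2793]
tcp_rot: [3.133, 0.23, -0.0]
wrist_force: [-0.3, -0.7, 0.7]
width: 1.002
```

Run:
```python
from h import *
plan([.59,.205,.155],8.5)
im=read_camera('wrist');np.save('w5.npy',im);save('w5',im)
```

```text
now 6.45 [0.51   0.1891 0.2793] yaw 8.390554064623883 F [-0.3274 -0.6854  0.6596] w 1.0016617395411627
shift [ 0.0814 -0.0041  0.1242] turn [ 0.0001  0.     -0.0006]
```

View pics/w5.png

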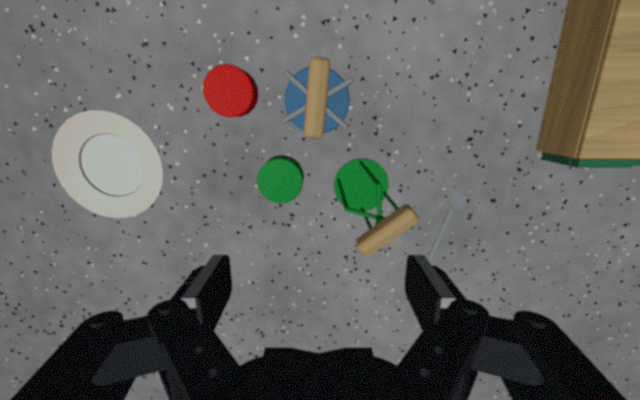

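The wrist view shows the steel carrier's handle running from (319,60) to (315,136), above the blue pot. The green carrier's handle is at (387,230). I'll refine the position from this view.

Run:
```python
from h import *
s=readout.read_state();im=np.load('w5.npy')
hsv=cv2.cvtColor(im,cv2.COLOR_RGB2HSV)
m=cv2.inRange(hsv,(8,70,90),(25,255,255));m[:, :250]=0;m[:,350:]=0;m[160:]=0
c=max(cv2.findContours(m,0,1)[0],key=cv2.contourArea);r=cv2.minAreaRect(c);print(r)
p=camera_params('wrist');f,cx,cy=K(p);H=p['hand_eye'];R=Ro.from_rotvec(s['tcp_rot']).as_matrix()
def wz(uv,z):
    d=R@H[:3,:3]@np.array([(uv[0]-cx)/f,(uv[1]-cy)/f,1]);o=s['tool_pos']+R@H[:3,3];return o+d*(z-o[2])/d[2]
b=cv2.boxPoints(r);mids=sorted([(b[i]+b[(i+1)%4])/2 for i in range(4)],key=lambda q:q[1])
A,B=wz(mids[0],.178),wz(mids[-1],.178);print(mids,A,B,(A+B)/2,np.degrees(np.arctan2(*(A-B)[1::-1])),np.linalg.norm(A-B))
```

```text
((315.99505615234375, 97.54951477050781), (20.199254989624023, 80.49850463867188), 5.710593223571777)
[array([320. ,  57.5], dtype=float32), array([305.9456,  96.5446], dtype=float32), array([326.0446,  98.5545], dtype=float32), array([311.9901, 137.599 ], dtype=float32)] [0.6219 0.2035 0.178 ] [0.5627 0.2011 0.178 ] [0.5923 0.2023 0.178 ] 2.2895220034764407 0.05923519198903959
```

apply_moves:
  plan:
    - [[0.03, -0.002, 0.01, 0, 0, 0.01, -1], [0.06, -0.003, 0.02, 0, 0, 0.01, -1], [0.082, -0.002, 0.04, 0, 0, 0.01, -1], [0.082, -0.002, 0.06, 0, 0, 0.01, -1], [0.082, -0.002, 0.07, 0, 0, 0.01, -1], [0.082, -0.002, 0.07, 0, 0, 0.01, -1], [0.082, -0.002, 0.07, 0, 0, 0.01, -1], [0.082, -0.002, 0.07, 0, 0, 0.01, -1]]

```text
time: 7.17
tool_pos: [0.591, 0.2046, 0.2108]
tcp_rot: [-3.136, -0.184, -0.003]
wrist_force: [-0.6, 1.0, 0.3]
width: 0.999
```

Run:
```python
from h import *
plan([.591,.203,.153],6.5)
im=read_camera('wrist');np.save('w6.npy',im);save('w6',im)
```

```text
now 7.1667 [0.591  0.2046 0.2108] yaw 6.699118942738739 F [-0.6201  1.0036  0.3351] w 0.9992223515215714
shift [-0.0003  0.0016  0.0578] turn [-0.0001 -0.0005  0.0011]
```

View pics/w6.png

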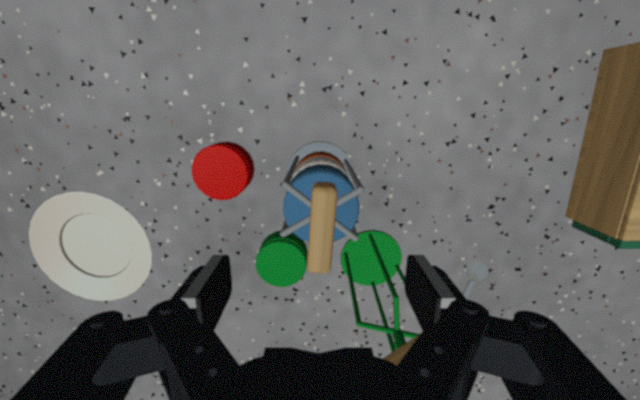

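Run:
```python
from h import *
s=readout.read_state();im=np.load('w6.npy')
hsv=cv2.cvtColor(im,cv2.COLOR_RGB2HSV)
m=cv2.inRange(hsv,(8,70,90),(25,255,255));m[:, :295]=0;m[:,350:]=0;m[290:]=0;m[:178]=0
c=max(cv2.findContours(m,0,1)[0],key=cv2.contourArea);r=cv2.minAreaRect(c);print(r)
p=camera_params('wrist');f,cx,cy=K(p);H=p['hand_eye'];R=Ro.from_rotvec(s['tcp_rot']).as_matrix()
def wz(uv,z):
    d=R@H[:3,:3]@np.array([(uv[0]-cx)/f,(uv[1]-cy)/f,1]);o=s['tool_pos']+R@H[:3,3];return o+d*(z-o[2])/d[2]
b=cv2.boxPoints(r);mids=sorted([(b[i]+b[(i+1)%4])/2 for i in range(4)],key=lambda q:q[1])
A,B=wz(mids[0],.178),wz(mids[-1],.178);print(mids,A,B,(A+B)/2,np.degrees(np.arctan2(*(A-B)[1::-1])),np.linalg.norm(A-B))
save('w6c',cv2.resize(im[165:290,260:380],None,fx=4,fy=4,interpolation=2))
```

```text
((321.08966064453125, 229.42416381835938), (24.99669075012207, 86.20121002197266), 4.763641834259033)
[array([324.669 , 186.4724], dtype=float32), array([308.6345, 228.3862], dtype=float32), array([333.5448, 230.4621], dtype=float32), array([317.5103, 272.3759], dtype=float32)] [0.6221 0.2036 0.178 ] [0.5626 0.201  0.178 ] [0.5924 0.2023 0.178 ] 2.504930585182277 0.05960243729094857
```

View pics/w6c.png

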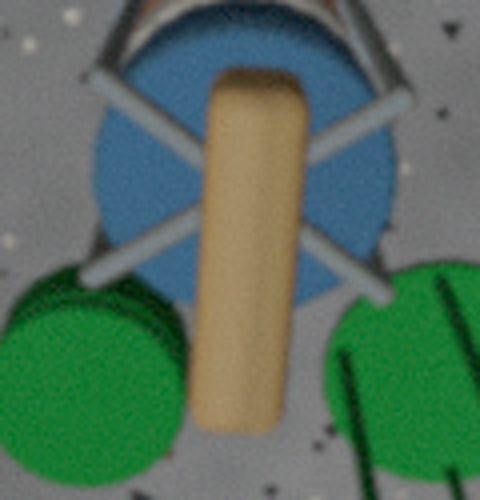

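Two wrist measurements agree on a centre of (0.592, 0.202) and a yaw of 2.4°. Now I align and descend.

Run:
```python
from h import *
plan([.592,.2025,.153],2.7)
```

```text
now 7.2167 [0.5913 0.2048 0.2113] yaw 6.706824424618354 F [ 0.0804 -0.3198  0.3416] w 0.9989172061721339
shift [0.0003 0.0024 0.0583] turn [-0.0002 -0.0009  0.0223]
```

apply_moves:
  plan:
    - [[0, 0.002, 0, 0, 0, 0.022, -1], [0, 0.002, 0.01, 0, 0, 0.022, -1], [0, 0.002, 0.02, 0, 0, 0.022, -1], [0, 0.002, 0.03, 0, 0, 0.022, -1], [0, 0.002, 0.04, 0, 0, 0.022, -1], [0, 0.002, 0.05, 0, 0, 0.022, -1], [0, 0.002, 0.058, 0, 0, 0.022, -1], [0, 0.002, 0.058, 0, 0, 0.022, -1]]

```text
time: 7.88
tool_pos: [0.5892, 0.2023, 0.1481]
tcp_rot: [3.139, 0.076, -0.008]
wrist_force: [-1.1, 0.4, -1.0]
width: 0.997
```

Run:
```python
from h import *
plan([.592,.2025,.153],2.7)
save('w7',read_camera('wrist'))
a=read_camera('side');save('s7',a[200:320,180:340].repeat(4,0).repeat(4,1))
```

```text
now 7.8833 [0.5892 0.2023 0.1481] yaw 2.7747471676187234 F [-1.0688  0.3925 -0.9723] w 0.9965588733355006
shift [ 0.0028 -0.0001 -0.0049] turn [0.0004 0.0015 0.0004]
```

View pics/w7.png

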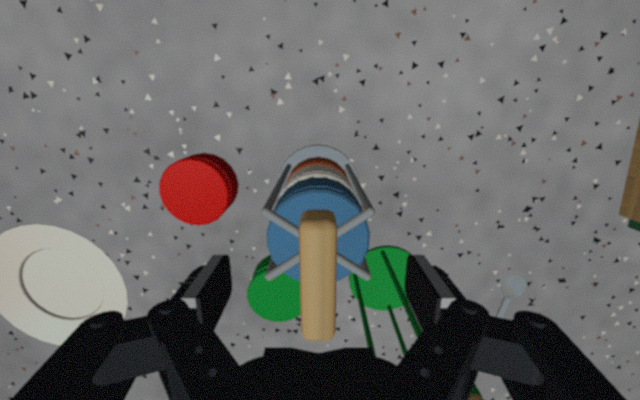

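View pics/s7.png

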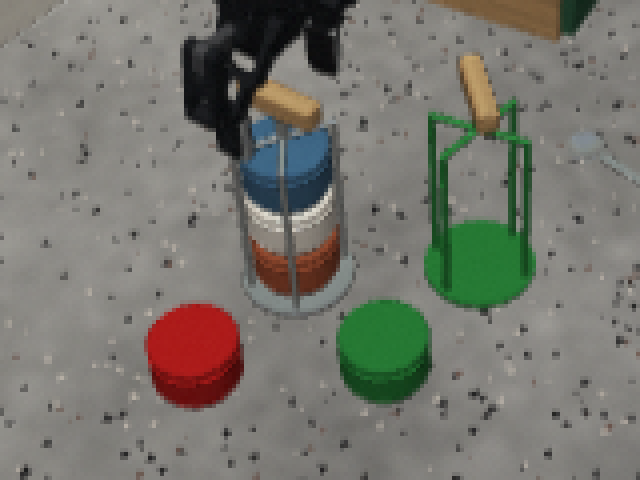

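The handle lies vertical and centred between the fingers at columns 302–335. I'll settle, then close.

apply_moves:
  plan:
    - [[0.002, 0, 0, 0, 0, 0, -1], [0.002, 0, 0, 0, 0, 0, -1], [0.002, 0, 0, 0, 0, 0, -1], [0.002, 0, 0, 0, 0, 0, -1], [0.002, 0, 0, 0, 0, 0, -1], [0.002, 0, 0, 0, 0, 0, -1], [0.002, 0, 0, 0, 0, 0, -1], [0.002, 0, 0, 0, 0, 0, -1]]
  force: 60

```text
time: 8.65
tool_pos: [0.593, 0.2028, 0.1514]
tcp_rot: [3.141, 0.076, 0.0]
wrist_force: [0.4, -0.6, -0.5]
width: 1.001
```

apply_moves:
  plan:
    - [[0, 0, 0, 0, 0, 0, 0.3], [0, 0, 0, 0, 0, 0, 0.5], [0, 0, 0, 0, 0, 0, 0.6], [0, 0, 0, 0, 0, 0, 1], [0, 0, 0, 0, 0, 0, 1], [0, 0, 0, 0, 0, 0, 1], [0, 0, 0, 0, 0, 0, 1], [0, 0, 0, 0, 0, 0, 1]]
  force: 60

```text
time: 9.32
tool_pos: [0.5932, 0.2027, 0.1515]
tcp_rot: [3.14, 0.076, 0.001]
wrist_force: [0.0, -0.6, -0.4]
width: 0.174
```

apply_moves:
  plan:
    - [[0, 0, 0, 0, 0, 0, 1], [0, 0, -0.001, 0, 0, 0, 1], [0, 0, -0.003, 0, 0, 0, 1], [0, 0, -0.005, 0, 0, 0, 1], [0, 0, -0.007, 0, 0, 0, 1], [0, 0, -0.009, 0, 0, 0, 1], [0, 0, -0.01, 0, 0, 0, 1], [0, 0, -0.01, 0, 0, 0, 1]]

```text
time: 9.98
tool_pos: [0.5931, 0.2029, 0.1617]
tcp_rot: [-3.141, -0.076, -0.001]
wrist_force: [0.5, -1.2, -5.3]
width: 0.178
```

Run:
```python
from h import *
plan([.592,.2025,.153],2.7)
save('w8',read_camera('wrist'))
a=read_camera('side');save('s8',a[200:320,180:340].repeat(4,0).repeat(4,1))
```

```text
now 9.9833 [0.5931 0.2029 0.1617] yaw 2.7592586025917334 F [ 0.4635 -1.1949 -5.31  ] w 0.17807440639703628
shift [-0.0012  0.0004  0.0087] turn [-0.     -0.0001  0.0003]
```

View pics/w8.png

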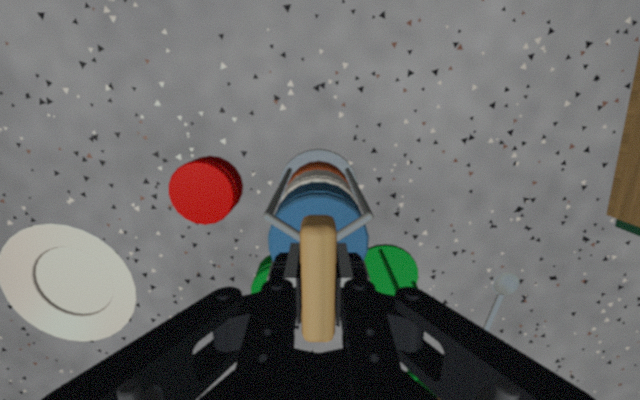

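View pics/s8.png

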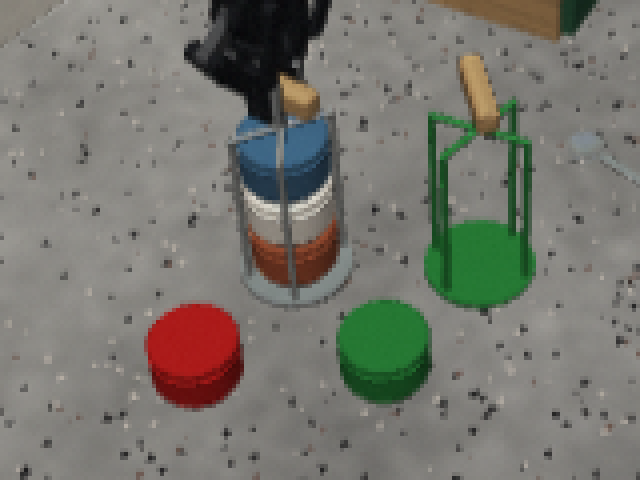

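The carrier is gripped (opening about 15 mm) and hanging freely (5.3 N), with the pots in place. Now I raise it smoothly by about 90 mm.

apply_moves:
  plan:
    - [[0, 0, -0.002, 0, 0, 0, 1], [0, 0, -0.006, 0, 0, 0, 1], [0, 0, -0.012, 0, 0, 0, 1], [0, 0, -0.019, 0, 0, 0, 1], [0, 0, -0.026, 0, 0, 0, 1], [0, 0, -0.033, 0, 0, 0, 1], [0, 0, -0.039, 0, 0, 0, 1], [0, 0, -0.044, 0, 0, 0, 1]]

```text
time: 10.75
tool_pos: [0.5934, 0.203, 0.2068]
tcp_rot: [-3.14, -0.076, -0.002]
wrist_force: [-0.2, -0.2, -6.3]
width: 0.172
```

apply_moves:
  plan:
    - [[0, 0, -0.006, 0, 0, 0, 1], [0, 0, -0.013, 0, 0, 0, 1], [0, 0, -0.02, 0, 0, 0, 1], [0, 0, -0.027, 0, 0, 0, 1], [0, 0, -0.034, 0, 0, 0, 1], [0, 0, -0.04, 0, 0, 0, 1], [0, 0, -0.044, 0, 0, 0, 1], [0, 0, -0.046, 0, 0, 0, 1]]

```text
time: 11.42
tool_pos: [0.5934, 0.2029, 0.2525]
tcp_rot: [-3.14, -0.076, -0.002]
wrist_force: [0.2, -0.8, -5.7]
width: 0.172
```

apply_moves:
  plan:
    - [[0, 0, 0, 0, 0, 0, 1], [0, 0, 0, 0, 0, 0, 1], [0, 0, 0, 0, 0, 0, 1], [0, 0, 0, 0, 0, 0, 1], [0, 0, 0, 0, 0, 0, 1], [0, 0, 0, 0, 0, 0, 1], [0, 0, 0, 0, 0, 0, 1], [0, 0, 0, 0, 0, 0, 1]]

```text
time: 12.08
tool_pos: [0.593, 0.2028, 0.2513]
tcp_rot: [3.141, 0.076, -0.0]
wrist_force: [0.2, 0.1, -5.8]
width: 0.176
```

Run:
```python
from h import *
plan([.592,.2025,.153],2.7)
save('w9',read_camera('wrist'))
a=read_camera('side');save('s9',a[110:360,180:440].repeat(2,0).repeat(2,1))
a=read_camera('scene');save('sc9',a[120:300,180:440].repeat(2,0).repeat(2,1))
```

```text
now 12.0833 [0.593  0.2028 0.2513] yaw 2.754287037781489 F [ 0.1637  0.1236 -5.7549] w 0.17615574131198436
shift [-0.001   0.0003  0.0983] turn [0.     0.     0.0003]
```

View pics/s9.png

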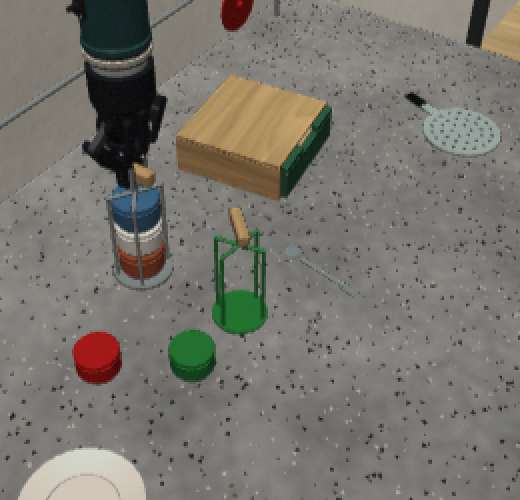

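View pics/sc9.png

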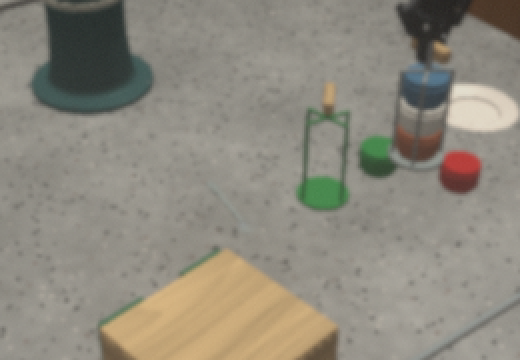

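View pics/w9.png

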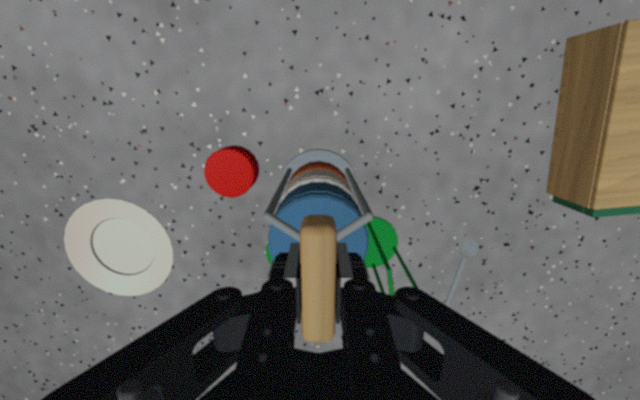

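All three pots are in the raised, level carrier, and the handle looks the same in the grip as before, so it hasn't slipped. The drawer is shut and the bystanders haven't been touched. I'll hold still for over 3 s.

apply_moves:
  plan:
    - [[0, 0, 0, 0, 0, 0, 1], [0, 0, 0, 0, 0, 0, 1], [0, 0, 0, 0, 0, 0, 1], [0, 0, 0, 0, 0, 0, 1], [0, 0, 0, 0, 0, 0, 1], [0, 0, 0, 0, 0, 0, 1], [0, 0, 0, 0, 0, 0, 1], [0, 0, 0, 0, 0, 0, 1]]

```text
time: 12.9
tool_pos: [0.593, 0.2028, 0.2514]
tcp_rot: [-3.141, -0.075, -0.0]
wrist_force: [0.3, -0.1, -5.5]
width: 0.178
```

apply_moves:
  plan:
    - [[0, 0, 0, 0, 0, 0, 1], [0, 0, 0, 0, 0, 0, 1], [0, 0, 0, 0, 0, 0, 1], [0, 0, 0, 0, 0, 0, 1], [0, 0, 0, 0, 0, 0, 1], [0, 0, 0, 0, 0, 0, 1], [0, 0, 0, 0, 0, 0, 1], [0, 0, 0, 0, 0, 0, 1]]

```text
time: 13.57
tool_pos: [0.593, 0.2028, 0.2514]
tcp_rot: [3.141, 0.076, 0.0]
wrist_force: [0.6, 0.2, -5.6]
width: 0.175
```

apply_moves:
  plan:
    - [[0, 0, 0, 0, 0, 0, 1], [0, 0, 0, 0, 0, 0, 1], [0, 0, 0, 0, 0, 0, 1], [0, 0, 0, 0, 0, 0, 1], [0, 0, 0, 0, 0, 0, 1], [0, 0, 0, 0, 0, 0, 1], [0, 0, 0, 0, 0, 0, 1], [0, 0, 0, 0, 0, 0, 1]]

```text
time: 14.23
tool_pos: [0.593, 0.2029, 0.2514]
tcp_rot: [3.141, 0.076, -0.0]
wrist_force: [-0.5, -0.0, -5.9]
width: 0.179
```

apply_moves:
  plan:
    - [[0, 0, 0, 0, 0, 0, 1], [0, 0, 0, 0, 0, 0, 1], [0, 0, 0, 0, 0, 0, 1], [0, 0, 0, 0, 0, 0, 1], [0, 0, 0, 0, 0, 0, 1], [0, 0, 0, 0, 0, 0, 1], [0, 0, 0, 0, 0, 0, 1], [0, 0, 0, 0, 0, 0, 1]]

```text
time: 14.9
tool_pos: [0.593, 0.2028, 0.2514]
tcp_rot: [-3.141, -0.076, 0.0]
wrist_force: [0.3, -0.4, -5.2]
width: 0.175
```

apply_moves:
  plan:
    - [[0, 0, 0, 0, 0, 0, 1], [0, 0, 0, 0, 0, 0, 1], [0, 0, 0, 0, 0, 0, 1], [0, 0, 0, 0, 0, 0, 1], [0, 0, 0, 0, 0, 0, 1], [0, 0, 0, 0, 0, 0, 1], [0, 0, 0, 0, 0, 0, 1], [0, 0, 0, 0, 0, 0, 1]]

```text
time: 15.57
tool_pos: [0.593, 0.2028, 0.2514]
tcp_rot: [3.141, 0.075, 0.0]
wrist_force: [-1.0, -0.7, -5.6]
width: 0.177
```

apply_moves:
  plan:
    - [[0, 0, 0, 0, 0, 0, 1], [0, 0, 0, 0, 0, 0, 1], [0, 0, 0, 0, 0, 0, 1], [0, 0, 0, 0, 0, 0, 1], [0, 0, 0, 0, 0, 0, 1], [0, 0, 0, 0, 0, 0, 1], [0, 0, 0, 0, 0, 0, 1], [0, 0, 0, 0, 0, 0, 1]]

```text
time: 16.23
tool_pos: [0.593, 0.2029, 0.2514]
tcp_rot: [-3.141, -0.076, 0.0]
wrist_force: [1.3, -0.6, -4.9]
width: 0.176
```

Run:
```python
from h import *
plan([.592,.2025,.153],2.7)
a=read_camera('side');save('s10',a[110:360,180:440].repeat(2,0).repeat(2,1))
b=cv2.imread('pics/s9.png');print(cv2.absdiff(b,cv2.imread('pics/s10.png')).mean())
```

```text
now 16.2333 [0.593  0.2029 0.2514] yaw 2.7580571630965642 F [ 1.2957 -0.6176 -4.9011] w 0.17624214187901951
shift [-0.001   0.0003  0.0984] turn [-0.      0.      0.0003]
0.9879333333333333
```

View pics/s10.png

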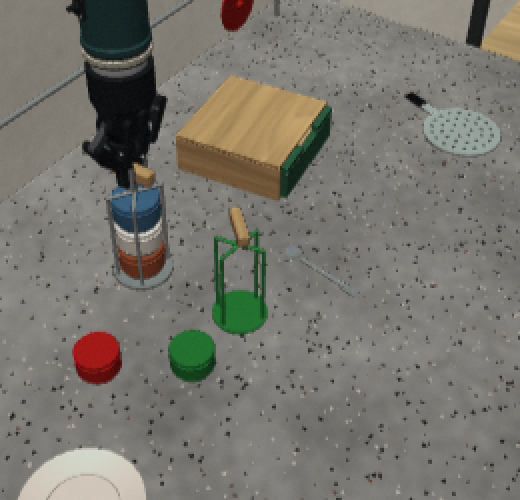

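The view hasn't changed after more than 4 s of holding: the carrier is level, all three pots are in it, and the drawer is shut. I'm handing in.

Run:
```python
from h import *
print(bot.finish_job())
```

```text
the job is handed in; nothing more can be done
None
```

The drawer is shut, and the arm is holding the steel carrier with its three pots about 10 cm above the ledge. I handed the job in at 16.3 s, and no verdict was reported.

- **Drawer:** I pushed it home with the closed fingers until the force rose to about 15 N without any further movement. It stayed shut after I backed away.
- **Carrier:** I gripped it by the handle with 60 N and raised it about 100 mm, then held it still for more than 4 s. The tool position stayed within about 0.1 mm, the load read about 5.5 N, and the grip opening stayed at about 15 mm.
- **Last camera check:** The last side view showed the carrier level with all three pots in their tiers and the drawer shut. The plate, diffuser and teaspoon looked unmoved; I judged this by eye and did not measure it.
- **Disagreement:** The fixed cameras put the handle's yaw at about 8.5°, while the wrist camera gave 2.4°. I used 2.7°, and the wrist pictures from just before closing and after the grip showed the handle in line with the fingers.

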